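Flip an inspection cover over the bench stop

ROBOT

A 6-joint arm with a two-finger parallel gripper is mounted at the origin on the work surface. World frame = base frame: x ahead of the robot, y to its left, z up, the work surface at z = 0. Lengths are in m, angles in rad, forces in N, time in s.
With the tool pointing down it reaches from about 0.375 to 0.75 m from the base axis. Payload 9 kg.
Tool frame: the origin (TCP) lies between the finger pads; the fingertips stand 22 mm ahead of it and the grasp point (between the pads) lies 3 mm ahead of it; z points along the fingers, y is the line along which they close (so a half turn about z gives the same grasp; the last joint's range is limited). The gripper opens to 85 mm and grips with 20 to 120 N. Pads are 22 mm wide; open, the fingers measure 114 mm over their backs; the gripper's body (76 mm by 85 mm) begins 54 mm behind the grasp point. The pads swing forward as they close: fully open they stand 13 mm farther back than shut.
Start: joints at [-1.418, 0.104, 0.097, 1.564, 0, 1.353], TCP at [0.217, -0.559, 0.253] pointing down, gripper open.
Joint ranges: [-2.99, 2.99], [-0.84, 1.86], [-1.1, 1.16], [-1.84, 2.11], [-1.51, 1.56], [-3.14, 3.14]. Speed limits (rad/s): [2.22, 2.22, 2.57, 3.14, 3.14, 3.14].

INTERFACE

Orientations are given as [roll, pitch, yaw] about the fixed x, y, z axes, in that order (R = Rz(yaw) Ry(pitch) Rx(roll)).
In Python, from workcell import state, get_image, calibration, sign_off gives the robot as it stands. The module is installed in compiled form; this text tells all that it offers.
- The arm moves only by the tool move_arm, never from a script. Its argument "moves" is a list that holds one entry, the list of rows, each a list of 5 numbers: the shift along the tool's x, y, z in m, then the turn about the tool's z in degrees, then the opening, from -1 (shut) to 1 (fully open). In form: [[[dx, dy, dz, spin, fingers], ...]]. A call has 1 to 20 rows; each row shifts and turns the commanded pose from where the row before left it, along the tool's axes as they then stand; what a row does not reach is not made up. A row lasts 1/10 s, in which the tool goes at most 50 mm and 8.59 degrees, less where a joint would pass 70% of its speed; a pose out of reach is approached as far as the arm can. A call with a gripper value outside its range is refused whole. The fingers move at their own pace and stop on an object; the grip force is fixed at half the most. Time passes only in rows, so rows that do not move let the fingers close. It gives the time, the measured TCP pose, the force, the opening and the grip force at its end, in the units of the state.
- state(): the state, without advancing time (a new reading comes with each control period).
- get_image(name): name is "scene" or "top"; returns the picture (420x560x3 uint8, red, green, blue); there is no depth.
- calibration(name): a dict with "fx", "fy", "cx", "cy" (pixels), "dist_coeffs" ([k1, k2, p1, p2, k3] as OpenCV has them; the pictures are not rectified), "world_from_camera" (4x4, takes a point from camera to world coordinates). Camera axes: x right, y up, looking along -z (the intrinsics and any distortion apply to the point x, -y, -z); pixel columns grow to the right and rows downward; lengths in m; the calibration is good to about 2 mm. A picture is of the moment at which its call begins. calibration takes no time and is no camera call.
- sign_off(): hands the job in; it is judged then, once.
The state is a dict: "clock": time; "joint_pos": joint angles; "joint_vel": joint speeds; "effort": joint torques, N m; "tcp_pos": TCP position; "ee_rot": TCP orientation; "wrist_force": force on the tool from outside, world axes, zero at the start; "torque": the same for the moment, N m; "opening": finger opening in m; "gripper_force": force on a finger pad.
Only numpy, scipy, OpenCV 4.12 (cv2) and the standard library are available. Lean on these libraries where they do the work, as an engineer would, in place of code of your own. Each camera call takes 0.05 s, during which the arm holds its last target. There are 200 camera calls.

TASK

The aluminium inspection cover lies on its crown, flange up, short of the low steel stop strip screwed to the bench. Without gripping or lifting it, gently push it with the fingertips up against the strip, tip it up there onto its leading edge and flip it over the strip, so that it ends lying flat on the bench just beyond the strip, crown up, opposite the strip's middle. Leave the jar, the socket and the carton where they are.

Things in the scene. Friction and masses are not known exactly. Their poses are not given: they have to be found in the camera images.
- stop: Fixed dark steel strip, 260 mm long (its y), 12 mm thick (its x), 14 mm high. Origin: bench level, middle of its long face on the cover's starting side, so the strip fills x = 0 to 12 mm; x is level and points across the strip to the clear far side (the push direction): to the robot's left, its yaw from world x is 1.05 to 1.8 rad. y points roughly towards the robot, z up.
- cover: Loose aluminium cover, 0.15 to 0.31 kg: flange 90 (x) x 150 (y) x 6 mm with a solid block (crown, ribbed outer face) 50 x 104 x 22 mm centred on one face. Starts on the crown, about 20 to 70 mm short of the strip. Origin: centre of the crown's outer face; z points to the flange (up at the start, down when flipped, origin then 28 mm up); x within 0.2 rad of the strip's x at the start.
- cover_back_edge (a point): Middle of the flange's outer edge at the cover's -x end (away from the strip at the start), mid thickness, 45 mm from the cover's z axis. At the start the flange's underside is 22 mm and its top 28 mm above the bench, overhanging the crown by 20 mm at the x ends and 23 mm at the y ends: a fingertip fits under it.
- cover_front_edge (a point): The same at the +x end (towards the strip at the start). When the crown meets the strip, the cover's origin is 25 mm before the strip's starting-side face and this overhang reaches over the strip; tipped up, this edge drops to the bench behind the strip.
- cover_inner_edge (a point): middle of the flange's edge at the cover's +y end (roughly towards the robot), 75 mm from the axis
- cover_outer_edge (a point): the same at the -y end
- jar: bystander: amber glass jar with a steel cap, 58 mm diameter, 85 mm tall, origin at the centre of its underside
- socket: bystander: steel deep socket standing upright, 28 mm diameter, 62 mm tall, origin at the centre of its underside
- carton: bystander: small cardboard box 70 x 50 x 55 mm, origin at the centre of its underside
Things that resemble listed ones, but are neither listed nor needed, are in the scene too. What is meant by the cover is not turquoise or yellow, and is the smaller of those in its own colour.

How it is judged:
On the way, in this order (a step that is already met when the one before it is completed fails the run):
1. the cover is pushed up to the strip, still crown down (origin within 15 mm of where the crown meets the strip, tipped less than about 40 degrees) (x of cover in the frame of stop between -0.04 and 0 m and angle between cover's own z axis and vertical below 0.7 rad).
2. the cover stands on its leading edge at the strip, within about 20 degrees of upright (angle between cover's own z axis and vertical between 1.2 and 1.92 rad and height (world z) of cover_front_edge below 0.035 m and height (world z) of cover_back_edge above 0.07 m and x of cover_front_edge in the frame of stop between -0.03 and 0.06 m).
At the end, for the whole second after the job is handed in: The cover lies flat on the bench (within 4.6 degrees), crown up, at rest, beyond the strip: its centre 52 to 160 mm beyond the strip's starting-side face and within 80 mm of the strip's middle sideways (angle between cover's own z axis and vertical above 3.06 rad and height (world z) of cover below 0.032 m and x of cover in the frame of stop between 0.052 and 0.16 m and y of cover in the frame of stop between -0.08 and 0.08 m and linear speed of cover below 0.02 m/s and angular speed of cover below 0.1 rad/s); the robot touches nothing.
It fails at once if the cover is lifted clear of the bench (all four flange edges more than 40 mm up, against 25 mm at the start, or its centre more than 100 mm up) (height (world z) of each of cover_back_edge, cover_front_edge, cover_inner_edge, cover_outer_edge above 0.04 m or height (world z) of cover above 0.1 m).
It fails at once if the fingers press on the cover with more than 30 N (contact force between the fingers and cover above 30 N).
It fails at once if the jar is moved by more than 15 mm or tipped (distance of jar from where it was at the start of the episode above 0.015 m or angle between jar's own z axis and vertical above 0.3 rad).
It fails at once if the socket is moved by more than 15 mm or tipped (distance of socket from where it was at the start of the episode above 0.015 m or angle between socket's own z axis and vertical above 0.3 rad).
It fails at once if the carton is moved by more than 15 mm or tipped (distance of carton from where it was at the start of the episode above 0.015 m or angle between carton's own z axis and vertical above 0.3 rad).
It also fails if it takes over 40 s, if anything falls off the work surface, if the arm or the gripper's body presses on something with over 40 N, if the wrist force passes 120 N, or if a joint passes its speed limit or range.

## Working session

There is one attempt and no reset: what is moved stays moved. The work goes in short steps, Python scripts to look and compute and a tool call to move; the robot and the scene stay as the last step left them, time stands still between calls to the robot, and variables do not carry over. Pictures are saved under pics/ and viewed, at most 10 in all, crops included, and the job is handed in when it is done.

Besides the shell and the picture viewer there is one more tool, called after "Emit:" as a command line: name --argument value ..., lists and objects as JSON in quotes. move_arm: Moves the arm, as the interface text tells. Its arguments: {"type":"object","properties":{"moves":{"type":"array"}},"required":["moves"]}

```bash
mkdir -p pics
python3 - <<'E'
from workcell import *
import cv2,numpy as np
a=[get_image(n) for n in("scene","top")]
for n,i in zip(("scene","top"),a): cv2.imwrite(f"pics/{n}0.png",i[:,:,::-1]);c=calibration(n);print({k:np.round(v,4).tolist() for k,v in c.items()})
s=state();print(s)
E
```

```text
{'fx': 505.931, 'fy': 505.931, 'cx': 282.6034, 'cy': 215.0613, 'dist_coeffs': [-0.0889, 0.0, 0.0, 0.0, 0.0], 'world_from_camera': [[-0.4322, -0.7164, 0.5478, 1.1375], [0.9018, -0.3468, 0.258, 0.3237], [0.0051, 0.6055, 0.7958, 0.8538], [0.0, 0.0, 0.0, 1.0]]}
{'fx': 380.1307, 'fy': 380.1307, 'cx': 279.0977, 'cy': 213.4395, 'dist_coeffs': [-0.0141, 0.0, 0.0, 0.0, 0.0], 'world_from_camera': [[0.0294, 0.9962, -0.0825, 0.5201], [-0.9996, 0.0291, -0.005, 0.035], [-0.0026, 0.0826, 0.9966, 0.8456], [0.0, 0.0, 0.0, 1.0]]}
{'clock': 0.1, 'joint_pos': array([-1.41771711e+00,  1.04640644e-01,  9.65555506e-02,  1.56392122e+00,
        5.20091592e-06,  1.35309514e+00]), 'joint_vel': array([ 0.00019328, -0.00153512,  0.00086522,  0.00023463,  0.00083746,
        0.00043161]), 'effort': array([ 8.38597713e-03, -5.58211398e+01,  5.04715490e+01,  1.29225189e-02,
       -1.63905183e-04, -1.95860360e-05]), 'tcp_pos': array([ 0.21737196, -0.55894183,  0.25260415]), 'ee_rot': array([-3.14041235e+00, -2.66417470e-04,  3.70780243e-01]), 'wrist_force': array([-0.45956101,  1.11728587, -0.93784822]), 'torque': array([-0.03169015, -0.01033085,  0.00743218]), 'gripper_force': 0.0, 'opening': 0.08565685061360225}
```

View pics/scene0.png

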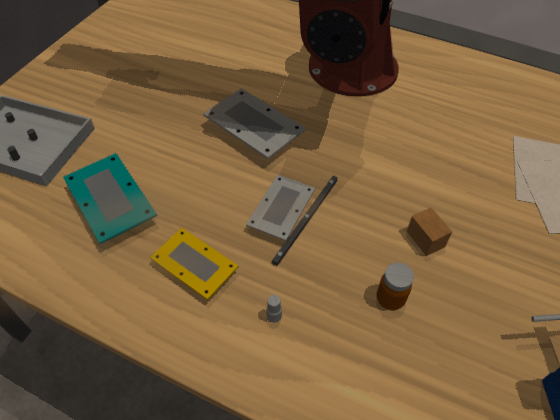

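View pics/top0.png

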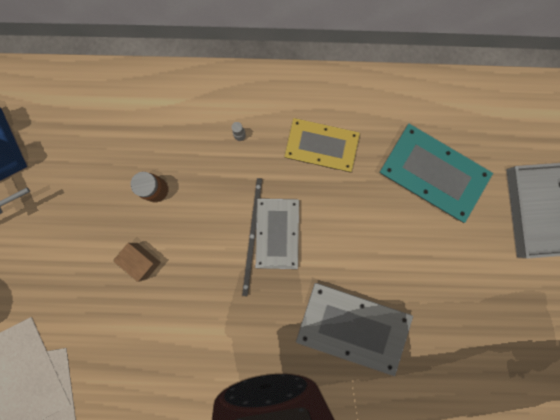

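The target cover is the smaller grey one: about (277,234) in top and (281,209) in scene. The strip runs from (259,180) to (246,293) in top. The bystanders (jar, carton and socket) are all at least 100 mm away from the strip.

```bash
cat > h.py <<'E'
from workcell import *
import cv2,numpy as np
def ray(n,px,z):
    c=calibration(n);K=np.array([[c['fx'],0,c['cx']],[0,c['fy'],c['cy']],[0,0,1]])
    u=cv2.undistortPoints(np.array(px,float).reshape(-1,1,2),K,np.array(c['dist_coeffs'])).reshape(-1,2)
    T=np.array(c['world_from_camera']);d=np.c_[u[:,0],-u[:,1],-np.ones(len(u))]@T[:3,:3].T
    return T[:3,3]+d*((z-T[2,3])/d[:,2])[:,None]
def blob(img,lo,hi,roi,smax=60):
    hsv=cv2.cvtColor(img,cv2.COLOR_RGB2HSV);x0,y0,x1,y1=roi
    m=cv2.inRange(hsv,(0,0,lo),(180,smax,hi));k=np.zeros_like(m);k[y0:y1,x0:x1]=m[y0:y1,x0:x1]
    cs,_=cv2.findContours(k,cv2.RETR_EXTERNAL,cv2.CHAIN_APPROX_NONE)
    return max(cs,key=cv2.contourArea)
E
python3 - <<'E'
from h import *
for n,rc,rs in(("top",(254,190,310,280),(235,170,268,305)),("scene",(240,170,318,250),(265,170,345,270))):
    im=cv2.imread(f"pics/{n}0.png")[:,:,::-1].copy()
    for nm,roi,lo,hi,z,sm in(("cover",rc,110,255,.028,60),("strip",rs,0,85,.014,110)):
        c=blob(im,lo,hi,roi,sm);w=ray(n,c,z)
        r=cv2.minAreaRect((w[:,:2]*1000).astype(np.float32))
        print(n,nm,cv2.contourArea(c),np.round(r[0]),np.round(r[1]),r[2])
print(ray("top",[(258,183),(246,289)],.014),ray("top",[(252,236)],.014), ray("scene",[(334,181),(277,260),(306,217)],.014))
E
```

```text
top cover 2863.5 [545.  42.] [151.  92.] 0.05925609916448593
top strip 205.0 [471. 102.] [ 12. 122.] 84.88685607910156
scene cover 2262.0 [548.  42.] [148.  88.] 0.5803177952766418
scene strip 620.5 [541.  76.] [ 62. 264.] 84.88324737548828
[[0.65500771 0.08777915 0.014     ]
 [0.42296946 0.10586912 0.014     ]] [[0.53770393 0.09690937 0.014     ]] [[0.42516338 0.11267444 0.014     ]
 [0.66382421 0.08935248 0.014     ]
 [0.54287308 0.09751613 0.014     ]]
```

Emit:
move_arm --moves '[[[0,0,0,-8,1],[0,0,0,-8,1],[0,0,0,-8,1],[0,0,0,-8,1],[0,0,0,-8,1],[0,0,0,-8,1],[0,0,0,-8,1],[0,0,0,-7.8,1],[0,0,0,0,1]]]'

```text
clock: 1.0
tcp_pos: [0.2174, -0.5591, 0.2529]
ee_rot: [-3.141, -0.001, 1.486]
wrist_force: [0.2, 0.4, -0.9]
opening: 0.0853
gripper_force: 0.0
```

Emit:
move_arm --moves '[[[0.015,0.008,0,0,1],[0.03,0.0153,0,0,1],[0.03,0.0153,0,0,1],[0.03,0.0153,0,0,1],[0.03,0.0153,0,0,1],[0.03,0.0153,0,0,1],[0.03,0.0153,0,0,1],[0.03,0.0153,0,0,1],[0.03,0.0153,0,0,1],[0.03,0.0153,0,0,1],[0.03,0.0153,0,0,1],[0.03,0.0153,0,0,1],[0.03,0.0153,0,0,1],[0.03,0.0153,0,0,1],[0.03,0.0153,0,0,1],[0.03,0.0153,0,0,1],[0.03,0.0153,0,0,1],[0.03,0.0153,0,0,1],[0.015,0.007,0,0,1],[0,0,0,0,1]]]'

```text
clock: 3.0
tcp_pos: [0.5386, -0.0432, 0.2529]
ee_rot: [-3.141, -0.0, 1.483]
wrist_force: [-0.0, -0.7, 0.3]
opening: 0.0857
gripper_force: 0.0
```

Emit:
move_arm --moves '[[[0,0,0.03,0,1],[0,0,0.04,0,1],[0,0,0.04,0,1],[0,0,0.04,0,1],[0,0,0.04,0,1],[0,0,0.03,0,1],[0,0,0.01,0,1],[0.008,0,0,0,1],[0.006,0,0,0,1],[0.004,0,0,0,1],[0.004,0,0,0,1],[0,0,0,0,1]]]'

```text
clock: 4.2
tcp_pos: [0.5407, -0.0227, 0.0243]
ee_rot: [3.14, 0.0, 1.485]
wrist_force: [-0.2, 0.4, -0.4]
opening: 0.0853
gripper_force: 0.0
```

Run:
```python
from h import *
im=get_image("scene");im2=get_image("top")
a=cv2.resize(im[130:290,200:380],None,fx=2.2,fy=2.2,interpolation=2);b=cv2.resize(im2[150:310,200:380],None,fx=2.2,fy=2.2,interpolation=2)
cv2.imwrite("pics/a1.png",np.hstack([a,b])[:,:,::-1]);print(state()['wrist_force'])
```

```text
[ 0.11881422 -0.62357219  0.1515715 ]
```

View pics/a1.png

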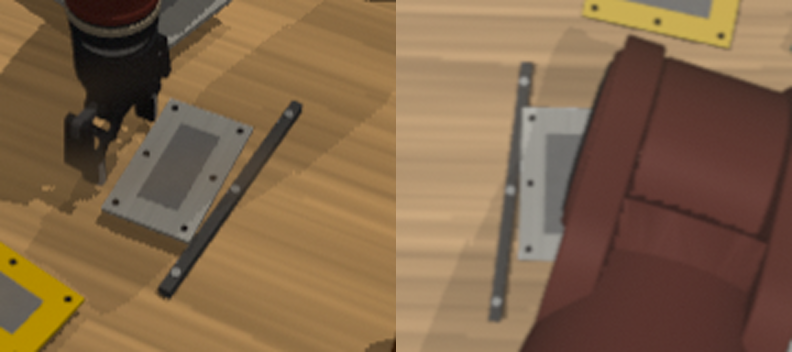

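The scene view shows both fingers down just behind the cover's back edge, and the cover still undisturbed. I'll push it now.

Emit:
move_arm --moves '[[[0.002,0,0,0,1],[0.002,0,0,0,1],[0.002,0,0,0,1],[0.002,0,0,0,1],[0.002,0,0,0,1],[0.002,0,0,0,1],[0.002,0,0,0,1],[0.002,0,0,0,1],[0.002,0,0,0,1],[0.002,0,0,0,1],[0.002,0,0,0,1],[0.002,0,0,0,1],[0.002,0,0,0,1],[0,0,0,0,1]]]'

```text
clock: 5.7
tcp_pos: [0.5423, 0.0031, 0.0233]
ee_rot: [3.141, -0.0, 1.485]
wrist_force: [0.1, -0.5, -1.4]
opening: 0.0851
gripper_force: 0.0
```

Run:
```python
from h import *
im=get_image("scene");cv2.imwrite("pics/s2.png",im[:,:,::-1])
c=blob(im,110,255,(240,160,345,260),60);w=ray("scene",c,.028)
r=cv2.minAreaRect((w[:,:2]*1000).astype(np.float32));print(r)
print(np.round(ray("scene",cv2.boxPoints(cv2.minAreaRect(c)),.028),3),state()['wrist_force'])
```

```text
((552.8626098632812, 59.149208068847656), (88.97859191894531, 146.99801635742188), 84.87159729003906)
[[0.621 0.009 0.028]
 [0.455 0.015 0.028]
 [0.485 0.109 0.028]
 [0.644 0.096 0.028]] [0.46748929 1.11420559 0.69113565]
```

Emit:
move_arm --moves '[[[0.001,0,0,0,1],[0.001,0,0,0,1],[0.001,0,0,0,1],[0.001,0,0,0,1],[0.001,0,0,0,1],[0.001,0,0,0,1]]]'

```text
clock: 6.35
tcp_pos: [0.5428, 0.0088, 0.0233]
ee_rot: [3.142, 0.0, 1.484]
wrist_force: [-0.1, -1.3, -1.0]
opening: 0.0855
gripper_force: 0.9
```

Emit:
move_arm --moves '[[[0.001,0,0,0,1],[0.001,0,0,0,1]]]'

```text
clock: 6.55
tcp_pos: [0.5427, 0.0094, 0.0234]
ee_rot: [-3.141, 0.004, 1.483]
wrist_force: [-5.7, -12.7, 2.4]
opening: 0.0855
gripper_force: 6.9
```

Emit:
move_arm --moves '[[[0.0002,0,-0.001,0,1],[0.0002,0,-0.001,0,1],[0.0002,0,-0.001,0,1],[0.0002,0,-0.001,0,1]]]'

```text
clock: 6.95
tcp_pos: [0.5428, 0.0101, 0.0274]
ee_rot: [-3.141, 0.003, 1.483]
wrist_force: [-2.9, -10.5, 1.4]
opening: 0.0852
gripper_force: 5.0
```

Run:
```python
from h import *
im=get_image("scene")
cv2.imwrite("pics/s3.png",cv2.resize(im[130:290,200:380],None,fx=3,fy=3,interpolation=2)[:,:,::-1])
print(state()['wrist_force'])
```

```text
[-4.06385087 -9.50799013  1.75576703]
```

View pics/s3.png

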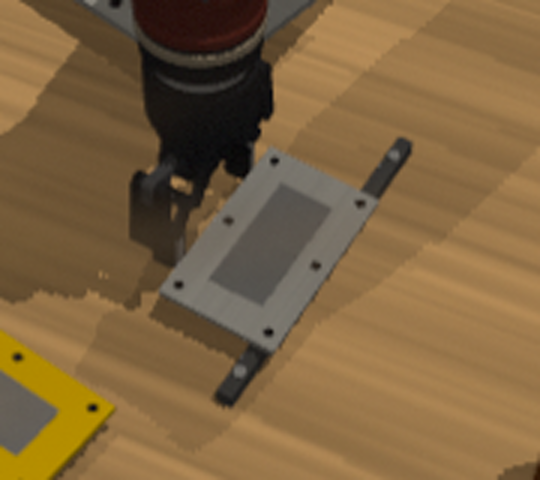

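```bash
cat >> h.py <<'E'
def quad(im):
    hsv=cv2.cvtColor(im,cv2.COLOR_RGB2HSV);m=cv2.inRange(hsv,(0,0,105),(180,60,255));k=np.zeros_like(m);k[165:265,235:345]=m[165:265,235:345]
    c=max(cv2.findContours(k,0,2)[0],key=cv2.contourArea);h=cv2.convexHull(c)
    return cv2.approxPolyN(h,4).reshape(-1,2)
E
python3 - <<'E'
from h import *
for im in (cv2.imread("pics/s2.png")[:,:,::-1].copy(),get_image("scene")):
    q=quad(im);w=ray("scene",q,.028)
    o=np.array([.5395,.091]);X=np.array([.0857,.996]);Y=np.array([-.996,.0857])
    print(q.tolist(),np.round(np.c_[(w[:,:2]-o)@X,(w[:,:2]-o)@Y]*1000,1).tolist())
E
```

```text
[[323, 195], [288, 245], [250, 226], [287, 179]] [[14.1, 57.2], [14.3, -90.7], [-74.7, -90.0], [-74.0, 57.0]]
[[326, 197], [291, 247], [252, 226], [289, 179]] [[22.1, 55.6], [21.7, -91.8], [-71.2, -88.0], [-70.3, 59.2]]
```

Tilting has started: the back edge appears raised by roughly 5 mm. I'll keep following the arc.

Emit:
move_arm --moves '[[[0.0003,0,-0.0012,0,1],[0.0003,0,-0.0012,0,1],[0.0003,0,-0.0012,0,1],[0.0003,0,-0.0012,0,1],[0.0004,0,-0.0012,0,1],[0.0004,0,-0.0012,0,1]]]'

```text
clock: 7.65
tcp_pos: [0.543, 0.012, 0.0347]
ee_rot: [-3.141, 0.003, 1.483]
wrist_force: [-3.4, -10.1, 2.2]
opening: 0.0855
gripper_force: 5.3
```

```bash
cat > q.py <<'E'
from h import *
im=get_image("scene");q=quad(im);w=ray("scene",q,.028)
o=np.array([.5395,.091]);X=np.array([.0857,.996]);Y=np.array([-.996,.0857])
print(q.tolist(),np.round(np.c_[(w[:,:2]-o)@X,(w[:,:2]-o)@Y]*1000,1).tolist(),state()['wrist_force'])
E
python3 q.py
```

```text
[[326, 197], [291, 248], [253, 225], [290, 177]] [[22.1, 55.6], [22.9, -93.8], [-70.9, -84.8], [-71.3, 65.4]] [-4.64984346 -9.47779673  2.45565014]
```

Emit:
move_arm --moves '[[[0.0004,0,-0.0013,0,1],[0.0004,0,-0.0013,0,1],[0.0005,0,-0.0013,0,1],[0.0005,0,-0.0013,0,1],[0.0005,0,-0.0013,0,1],[0.0005,0,-0.0013,0,1],[0.0006,0,-0.0013,0,1],[0.0006,0,-0.0013,0,1]]]'

```text
clock: 8.5
tcp_pos: [0.5435, 0.0162, 0.0453]
ee_rot: [-3.141, 0.003, 1.483]
wrist_force: [-4.1, -9.1, 3.5]
opening: 0.0853
gripper_force: 4.6
```

```bash
python3 q.py
python3 - <<'E'
from h import *
im=get_image("scene")
cv2.imwrite("pics/s4.png",cv2.resize(im[130:290,200:380],None,fx=3,fy=3,interpolation=2)[:,:,::-1])
E
```

```text
[[327, 199], [292, 249], [255, 222], [292, 174]] [[26.4, 51.8], [25.8, -94.8], [-71.4, -76.4], [-71.9, 75.2]] [-4.28893591 -8.86544274  3.53175833]
```

View pics/s4.png

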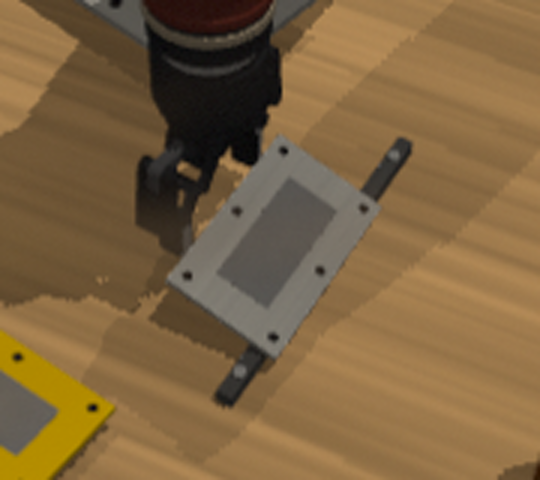

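The flange is clearly tilted by about 20°, with both fingers still at its back edge. Continuing.

Emit:
move_arm --moves '[[[0.0006,0,-0.0013,0,1],[0.0006,0,-0.0013,0,1],[0.0007,0,-0.0013,0,1],[0.0007,0,-0.0013,0,1],[0.0007,0,-0.0013,0,1],[0.0008,0,-0.0013,0,1],[0.0008,0,-0.0013,0,1],[0.0008,0,-0.0013,0,1]]]'

```text
clock: 9.4
tcp_pos: [0.544, 0.0224, 0.0557]
ee_rot: [-3.142, 0.002, 1.484]
wrist_force: [-3.0, -6.7, 3.2]
opening: 0.0851
gripper_force: 3.2
```

Emit:
move_arm --moves '[[[0.001,0,-0.0013,0,1],[0.001,0,-0.0013,0,1],[0.001,0,-0.0013,0,1],[0.0011,0,-0.0013,0,1]]]'

```text
clock: 9.8
tcp_pos: [0.5445, 0.0266, 0.061]
ee_rot: [3.141, 0.002, 1.484]
wrist_force: [-2.6, -4.6, 4.1]
opening: 0.0851
gripper_force: 2.8
```

Emit:
move_arm --moves '[[[0.0013,0,-0.0013,0,1],[0.0013,0,-0.0013,0,1],[0.0013,0,-0.0013,0,1],[0.0013,0,-0.0013,0,1],[0.0013,0,-0.0013,0,1],[0.0013,0,-0.0013,0,1],[0.0013,0,-0.0012,0,1],[0.0013,0,-0.0012,0,1]]]'

```text
clock: 10.6
tcp_pos: [0.5455, 0.0378, 0.0708]
ee_rot: [3.141, -0.0, 1.484]
wrist_force: [-0.0, -2.3, 1.7]
opening: 0.0853
gripper_force: 1.5
```

Run:
```python
from h import *
im=get_image("scene")
cv2.imwrite("pics/s5.png",cv2.resize(im[130:290,200:380],None,fx=3,fy=3,interpolation=2)[:,:,::-1])
```

```text
(no output)
```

View pics/s5.png

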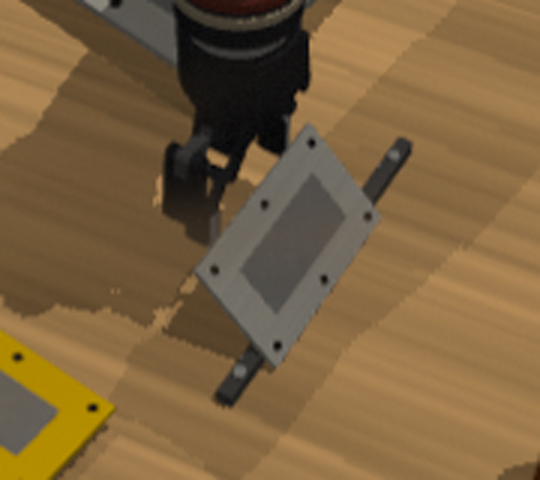

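The cover is now tilted about 45°, with its front edge behind the strip. Continuing.

Emit:
move_arm --moves '[[[0.0015,0,-0.0011,0,1],[0.0015,0,-0.001,0,1],[0.0015,0,-0.001,0,1],[0.0015,0,-0.001,0,1],[0.0015,0,-0.0009,0,1],[0.0015,0,-0.0009,0,1],[0.0015,0,-0.0008,0,1],[0.0015,0,-0.0008,0,1],[0.0015,0,-0.0007,0,1],[0.0015,0,-0.0007,0,1],[0.0015,0,-0.0006,0,1],[0.0015,0,-0.0006,0,1]]]'

```text
clock: 11.85
tcp_pos: [0.5467, 0.0558, 0.0807]
ee_rot: [-3.141, -0.0, 1.484]
wrist_force: [-1.3, -1.1, 0.7]
opening: 0.0854
gripper_force: 0.3
```

Emit:
move_arm --moves '[[[0.0015,0,-0.0005,0,1],[0.0015,0,-0.0005,0,1],[0.0015,0,-0.0005,0,1],[0.0015,0,-0.0005,0,1],[0.0015,0,-0.0004,0,1],[0.0015,0,-0.0003,0,1],[0.0015,0,-0.0003,0,1],[0.0015,0,-0.0002,0,1],[0.0015,0,0,0,1],[0.0015,0,0,0,1]]]'

```text
clock: 12.85
tcp_pos: [0.5483, 0.0706, 0.084]
ee_rot: [3.141, 0.0, 1.484]
wrist_force: [0.2, -0.0, 0.3]
opening: 0.0851
gripper_force: 0.4
```

Run:
```python
from h import *
im=get_image("scene")
cv2.imwrite("pics/s6.png",cv2.resize(im[130:290,200:380],None,fx=3,fy=3,interpolation=2)[:,:,::-1])
```

```text
(no output)
```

View pics/s6.png

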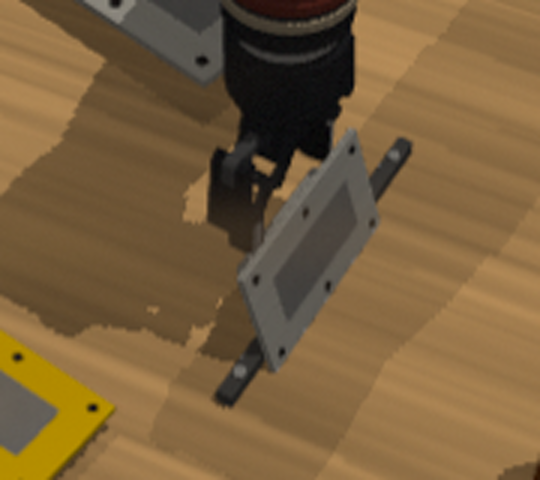

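About 67–70° and stable, with the front edge seated behind the strip. I'll keep pushing horizontally with a slight rise.

Emit:
move_arm --moves '[[[0.0018,0,-0.0004,0,1],[0.0018,0,-0.0004,0,1],[0.0018,0,-0.0004,0,1],[0.0018,0,-0.0004,0,1],[0.0018,0,-0.0004,0,1],[0.0018,0,-0.0004,0,1],[0.0018,0,-0.0004,0,1],[0.0018,0,-0.0004,0,1],[0.0018,0,-0.0004,0,1],[0.0018,0,-0.0004,0,1],[0.0018,0,0,0,1],[0.0018,0,0,0,1],[0.0018,0,0,0,1],[0.0018,0,0,0,1],[0.0018,0,0,0,1]]]'

```text
clock: 14.4
tcp_pos: [0.5505, 0.0976, 0.088]
ee_rot: [3.142, 0.0, 1.484]
wrist_force: [-0.6, -0.4, 1.0]
opening: 0.0855
gripper_force: 0.2
```

Emit:
move_arm --moves '[[[0.0018,0,0,0,1],[0.0018,0,0,0,1],[0.0018,0,0,0,1],[0.0018,0,0,0,1],[0.0018,0,0,0,1],[0.0018,0,0,0,1],[0.0018,0,0,0,1],[0.0018,0,0,0,1]]]'

```text
clock: 15.2
tcp_pos: [0.5517, 0.1119, 0.088]
ee_rot: [-3.142, 0.0, 1.484]
wrist_force: [0.2, 0.3, -0.1]
opening: 0.0859
gripper_force: 0.0
```

Run:
```python
from h import *
im=get_image("scene")
cv2.imwrite("pics/s7.png",cv2.resize(im[130:290,200:380],None,fx=3,fy=3,interpolation=2)[:,:,::-1])
```

```text
(no output)
```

View pics/s7.png

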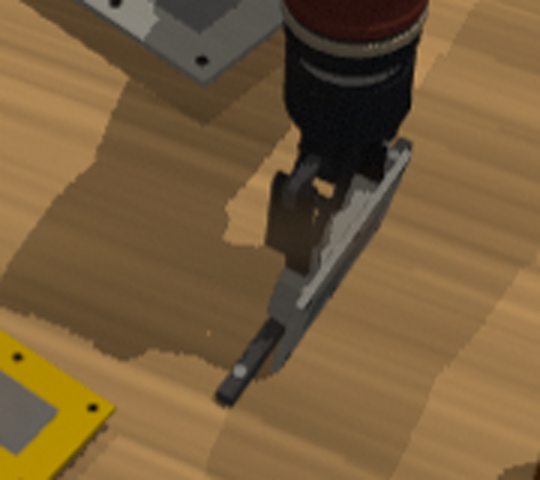

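The cover is now just past vertical and close to its balance point. A little more push should tip it.

Emit:
move_arm --moves '[[[0.0018,0,0,0,1],[0.0018,0,0,0,1],[0.0018,0,0,0,1],[0.0018,0,0,0,1],[0.0018,0,0,0,1],[0.0018,0,0,0,1],[0.0018,0,0,0,1],[0.0018,0,0,0,1],[0.0018,0,0,0,1],[0.0018,0,0,0,1],[0,0,0,0,1],[0,0,0,0,1],[0,0,0,0,1]]]'

```text
clock: 16.55
tcp_pos: [0.5533, 0.1296, 0.088]
ee_rot: [-3.142, 0.0, 1.484]
wrist_force: [-0.1, 1.0, -0.3]
opening: 0.0852
gripper_force: 0.0
```

Run:
```python
from h import *
im=get_image("scene")
cv2.imwrite("pics/s8.png",cv2.resize(im[130:290,200:380],None,fx=3,fy=3,interpolation=2)[:,:,::-1])
```

```text
(no output)
```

View pics/s8.png

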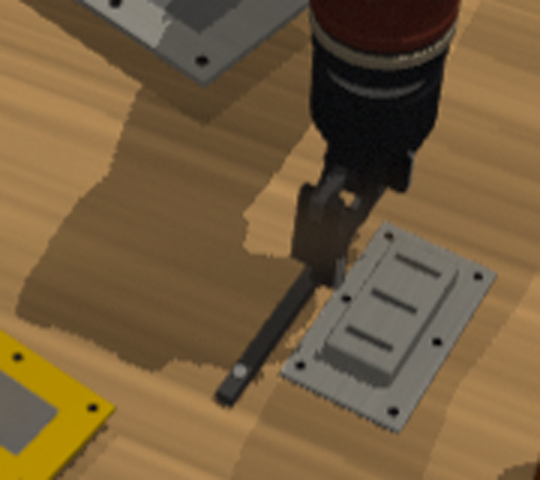

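It has flipped and lies crown up. The flange corners in the full image are about (330,204), (365,222), (333,274) and (294,254). I'll retreat upward, then check the position.

Emit:
move_arm --moves '[[[-0.01,0,-0.01,0,1],[-0.01,0,-0.02,0,1],[-0.01,0,-0.03,0,1],[-0.01,0,-0.03,0,1],[0,0,-0.02,0,1],[0,0,0,0,1],[0,0,0,0,1]]]'

```text
clock: 17.3
tcp_pos: [0.5501, 0.0893, 0.1986]
ee_rot: [3.14, 0.0, 1.484]
wrist_force: [-0.4, -0.2, -1.0]
opening: 0.0851
gripper_force: 0.0
```

Run:
```python
from h import *
w=ray("scene",[(330,204),(365.3,221.7),(333.3,274),(294,254)],.006)
o=np.array([.5395,.091]);X=np.array([.0857,.996]);Y=np.array([-.996,.0857])
p=np.c_[(w[:,:2]-o)@X,(w[:,:2]-o)@Y]*1000;print(p,p.mean(0),state()['wrist_force'])
```

```text
[[ 31.51383949  59.55310361]
 [116.81535362  55.33510326]
 [116.69263101 -91.47037095]
 [ 28.26087485 -90.32246212]] [ 73.32067474 -16.72615655] [-0.39574061 -0.22067145 -1.01502826]
```

The cover's centre is at x = 73 mm and y = −17 mm in the strip's frame, well inside the limits. The flange clears the strip, since its near edge is at about 30 mm and the strip ends at 12 mm. The cover lies flat.

```bash
python3 -c "from workcell import *;print(sign_off())"
```

```text
the job is handed in; nothing more can be done
None
```

The cover was pushed to the strip, tipped up and flipped over it, and the job is handed in. It lies crown up with its centre about 73 mm beyond the strip's starting-side face and 17 mm off the strip's middle; the jar, socket and carton were not touched, and no verdict was returned.

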